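Find and release the latched mode key

TASK

One of the four identical mode keys on the measuring machine's key box is still latched down. With a fingertip, tap each key lightly in turn from left to right, without releasing it or pushing an up key down deep, to feel which one it is; lift off, then press that key down to its stop and let it spring up, so that all four keys stand up. Only touch the keys: do not grasp, lift or shift any of the tools and parts around the box.

Things in the scene. Friction and masses are not known exactly. Their poses are not given: they have to be found in the camera images.
- keybox: the machine's grey key box, fixed to the bench: 112 (x) x 240 (y) x 44 mm high, origin at the centre of its underside, z up, x away from the robot (turned by up to 0.3 rad), y along the row of keys, to the left. Its four keys stand in one row at y = +84, +28, -28 and -84 mm (x = 0) on its flat top, which is 44 mm above the bench. A large measuring machine stands at the right (x beyond 0.5, y below -0.33 m, over 0.3 m high), so come to the box from the front.
- key_1: one of the four identical keys; which place in the row it has changes from start to start. The origin does not move with the key: it lies on the key's axis at the level of the box's top (44 mm above the bench), x and y as the box's. The square grey cap is 31 x 31 mm; its flat top is 16 mm above this origin when the key is up, 10 mm when it is latched down, 6 mm when it is pressed to its stop. A black rim 3 mm high and 41 mm square stands round it.
- key_1_cap (a joint): how far the cap of key_1 is down, in m: 0 up, about 0.006 latched down, 0.010 at its stop. An up key is springy: it begins to yield at 1 to 1.5 N, is 3 mm down at about 4 N, 6 mm down at about 7 N, and comes back up when let go. The latched key does not yield to less than about 3.5 N; about 5 N takes it down to its stop, where it goes no further however hard it is pressed (13 N does no harm) and its latch lets go; then it rises to 0 when the finger is withdrawn.
- key_2: another of the four identical keys, origin and sizes as for key_1
- key_2_cap (a joint): how far the cap of key_2 is down, in m, as for key_1_cap
- key_3: another of the four identical keys, origin and sizes as for key_1
- key_3_cap (a joint): how far the cap of key_3 is down, in m, as for key_1_cap
- key_4: another of the four identical keys, origin and sizes as for key_1
- key_4_cap (a joint): how far the cap of key_4 is down, in m, as for key_1_cap
- bushing: bystander: flanged steel bushing, 32 mm across, 28 mm tall, standing in front of the box; origin under its centre
- shaft_sample: bystander: stepped turned steel shaft, 28 mm across, 71 mm tall, standing behind the box; origin under its centre
- glue_stick: bystander: glue stick, 24 mm across, 80 mm tall, standing behind the box; origin under its centre
- micrometer: bystander: outside micrometer lying in front of the box, 49 x 129 x 18 mm, long axis y; origin under its centre
- dial_indicator: bystander: dial indicator lying on its back to the right of the box, 112 x 57 x 24 mm, long axis x; origin under its centre
- toolmaker_vice: bystander: small steel vice to the right of the box, 40 x 114 x 41 mm, long axis y; origin under its centre
- caliper: bystander: sliding caliper lying well to the right, 72 x 228 x 13 mm, long axis y; origin under its centre

How it is judged:
By the outcome, as a careful person would: the job done as asked, in the order asked, and still so for the second after the job is handed in, with the robot touching nothing.
It also fails if it takes over 45 s, if anything falls off the work surface, if the arm or the gripper's body presses on something with over 40 N, if the wrist force passes 120 N, or if a joint passes its speed limit or range.

ROBOT

A 7-joint arm with a two-finger parallel gripper is mounted at the origin on a cart in front of the work surface, level with it; the furniture and walls round the work are solid. World frame = base frame: x ahead of the robot, y to its left, z up, the work surface at z = 0. Lengths are in m, angles in degrees, forces in N, time in s.
With the tool pointing down it reaches from about 0.425 to 0.875 m from the base axis. Payload 4.7 kg.
Tool frame: the origin (TCP) lies at the very end of the fingers, on their centre line; the grasp point (between the pads) lies 19 mm behind it; x points along the fingers, z is the direction in which the jaws open and shut, and the axes are right-handed (so a half turn about x gives the same grasp; the last joint's range is limited). The gripper opens to 87 mm and grips with 3 to 60 N. Pads are 19 mm wide; open, the fingers measure 117 mm over their backs; the gripper's body (75 mm by 190 mm) begins 51 mm behind the grasp point.
Start: joints at [64.005, 18.392, -4.016, 83.108, 1.295, 78.541, -3.26], TCP at [0.293, -0.58, 0.223] pointing down, gripper open.
Joint ranges: [-163.93, 163.93], [-17.29, 119.83], [-79.2, 71.16], [3.27, 140.29], [-89.18, 269.18], [5.43, 117.66], [-154.24, 154.24]. Speed limits (degrees/s): [147.25, 147.25, 180, 180, 180, 180, 180].

INTERFACE

Orientations are given as [roll, pitch, yaw] about the fixed x, y, z axes, in that order (R = Rz(yaw) Ry(pitch) Rx(roll)).
In Python, from cell import env gives the robot as it stands. The module is installed in compiled form; this text tells all that it offers.
- The arm moves only by the tool drive_tool, never from a script. Its argument "increments" is a list of rows, each a list of 2 entries, a list of its own where there are three numbers: the shift along the tool's x, y, z scaled (see below), then the turn, a rotation vector about the tool's x, y, z scaled (see below). In form: [[[dx, dy, dz], [wx, wy, wz]], ...]. A call has 1 to 10 rows; each row shifts and turns the commanded pose from where the row before left it, along the tool's axes as they then stand; what a row does not reach is not made up. The controller multiplies each number of a shift by 0.04 m and each number of a turn by 120 degrees. A row lasts 1/10 s, in which the tool goes at most 50 mm and 8.59 degrees, less where a joint would pass 70% of its speed; a pose out of reach is approached as far as the arm can. A call with a number of a shift or a turn outside -1 to 1 is refused whole. A call with a gripper value outside its range is refused whole. "hand" is the gripper's target within -1 to 1 (fully open at 1, half-way at 0, shut at -1), set as the call begins (left out, the last holds). The fingers move at their own pace and stop on an object; "squeeze" is the grip in N (left out, the last holds). Time passes only in rows, so rows that do not move let the fingers close. It gives the time, the measured TCP pose, the force and the opening at its end, in the units of the state.
- env.get_obs(): the state, without advancing time (a new reading comes with each control period).
- env.read_camera(name): name is "scene" or "top" or "wrist"; returns a dict with "frame" (480x640x3 uint8, red, green, blue), "fx", "fy", "cx", "cy" (pixels), "R" (3x3) and "t" (3): a world point X has camera coordinates R X + t. Camera axes: x right, y down, z forward; pixel columns grow to the right and rows downward; lengths in m; the calibration is good to about 2 mm. The wrist camera is an equidistant fisheye: a pixel r from the principal point sees the ray r / f radians off the axis. A picture is of the moment at which its call begins. There is no depth.
- env.sign_off(): hands the job in, once; it reports no verdict.
The state is a dict: "time_s": time; "qpos": joint angles; "joint_velocities": joint speeds; "effort": joint torques, N m; "tool_pos": TCP position; "tool_rot": TCP orientation; "force": force on the tool from outside, world axes, zero at the start; "wrist_torque": the same for the moment, N m; "grip_width": finger opening in m.
Only numpy, scipy, OpenCV 4.12 (cv2) and the standard library are available. Lean on these libraries where they do the work, as an engineer would, in place of code of your own. Each camera call takes 0.05 s, during which the arm holds its last target.

## Working session

There is one attempt and no reset: what is moved stays moved. The work goes in short steps, Python scripts to look and compute and a tool call to move; the robot and the scene stay as the last step left them, time stands still between calls to the robot, and variables do not carry over. Pictures are saved under pics/ and viewed, and the job is handed in when it is done.

Besides the shell and the picture viewer there is one more tool, called after "Request:" as a command line: name --argument value ..., lists and objects as JSON in quotes. drive_tool: Moves the arm, as the interface text tells. Shifts and turns lie within -1 to 1; 1 stands for 0.04 m of shift or 120 degrees of turn. Its arguments: {"type":"object","properties":{"increments":{"type":"array"},"hand":{"type":"number"},"squeeze":{"type":"number"}},"required":["increments"]}

```bash
mkdir -p pics; python3 - <<'E'
from cell import env
import cv2
o=env.get_obs()
for k,v in o.items(): print(k,v)
for n in ["scene","top","wrist"]:
    c=env.read_camera(n); cv2.imwrite(f"pics/{n}0.png",c["frame"][:,:,::-1])
    print(n,c["fx"],c["cx"],c["cy"],c["R"],c["t"])
E
```

```text
time_s 0.0
qpos [64.00448521 18.43807193 -4.01439628 83.17664999  1.29432362 78.53965022
 -3.25970281]
joint_velocities [ 0.01499366  0.05980563 -0.1309201   0.05217113  0.06223182  0.06860966
 -0.03388838]
effort [ 1.97641348e-04 -4.91286671e+01 -4.03918996e-01 -3.12523556e+01
 -6.40179170e-02  4.38633654e-02  1.53551978e-04]
tool_pos [ 0.29279872 -0.57968934  0.22145723]
tool_rot [-177.1153878    89.89069103  119.68900017]
force [-0.03968261  0.37789017 -0.87218354]
wrist_torque [ 0.00787781 -0.02906593 -0.07230671]
grip_width 0.08722242554372286
scene 519.0281065931024 318.0638772735169 235.99283309347487 [[-0.5178934  -0.85526253  0.01767576]
 [-0.60441223  0.35121566 -0.71507581]
 [ 0.60536954 -0.38101648 -0.69882341]] [0.13170967 0.42297753 0.72488531]
top 522.8413204969696 320.79198041232917 246.55292818108467 [[ 0.06687837 -0.99775758 -0.00266306]
 [-0.97113462 -0.06448092 -0.22965139]
 [ 0.2289647   0.0179449  -0.97326931]] [-0.20502831  0.55046122  1.13192217]
wrist 371.64829954431775 326.18432999521497 240.82158230587402 [[ 0.45045006 -0.89279911 -0.00211815]
 [-0.86481028 -0.43691562  0.24740236]
 [-0.22180606 -0.10961061 -0.96891051]] [-0.64949083 -0.02979216  0.38937331]
```

View pics/top0.png

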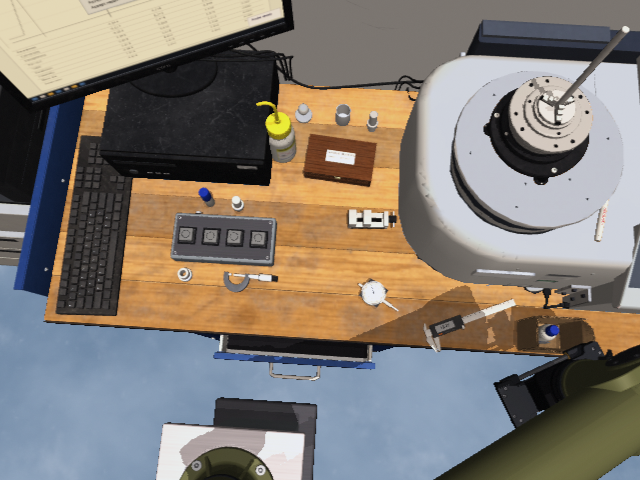

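View pics/scene0.png

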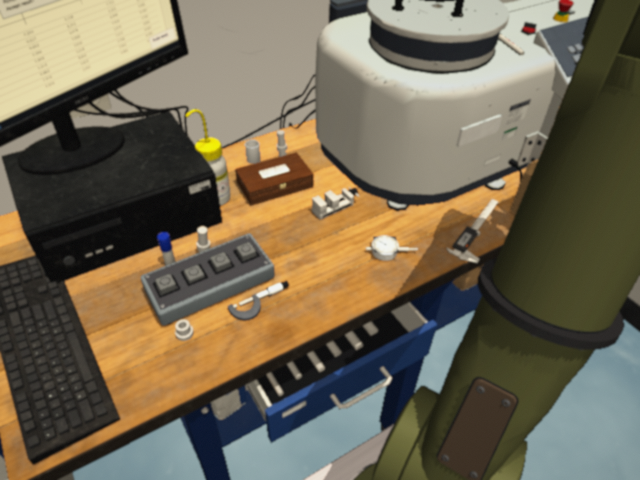

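View pics/wrist0.png

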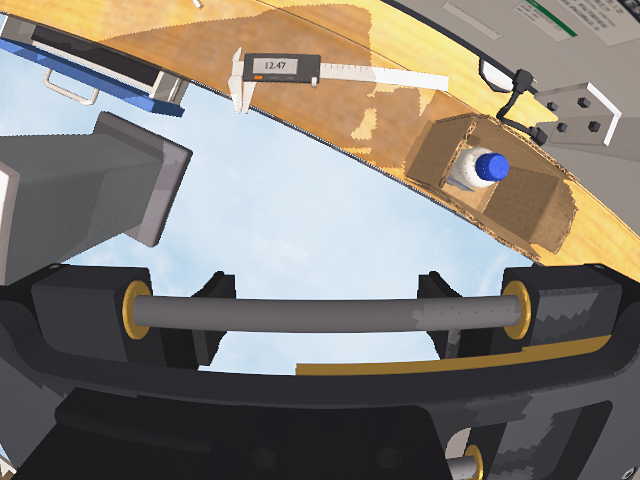

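The top view shows the box at about px (173–275, 213–263), with the keys near (187,235), (210,236), (234,238) and (258,239). I'll enlarge it to measure.

```bash
cat > h.py <<'E'
import numpy as np
from cell import env
def px2w(c,u,v,z):
    d=np.array([(u-c["cx"])/c["fx"],(v-c["cy"])/c["fy"],1.0])
    R=np.array(c["R"]);C=-R.T@np.array(c["t"]);w=R.T@d
    return C+w*(z-C[2])/w[2]
def w2px(c,X):
    p=np.array(c["R"])@np.array(X)+np.array(c["t"]); return c["fx"]*p[0]/p[2]+c["cx"],c["fy"]*p[1]/p[2]+c["cy"]
E
python3 - <<'E'
import cv2
a=cv2.imread("pics/top0.png")[200:275,165:285]; cv2.imwrite("pics/topz.png",cv2.resize(a,None,fx=6.5,fy=6.5,interpolation=cv2.INTER_CUBIC))
a=cv2.imread("pics/scene0.png")[225:330,135:285]; cv2.imwrite("pics/scz.png",cv2.resize(a,None,fx=5,fy=5,interpolation=cv2.INTER_CUBIC))
E
```

```text
(no output)
```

View pics/topz.png

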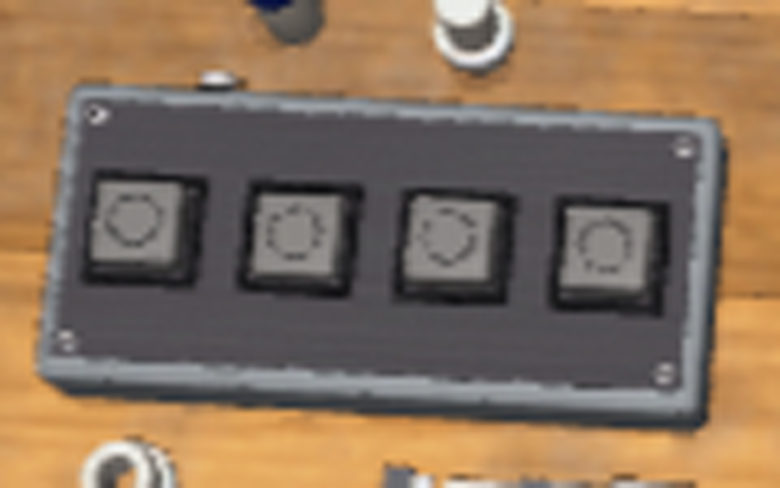

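View pics/scz.png

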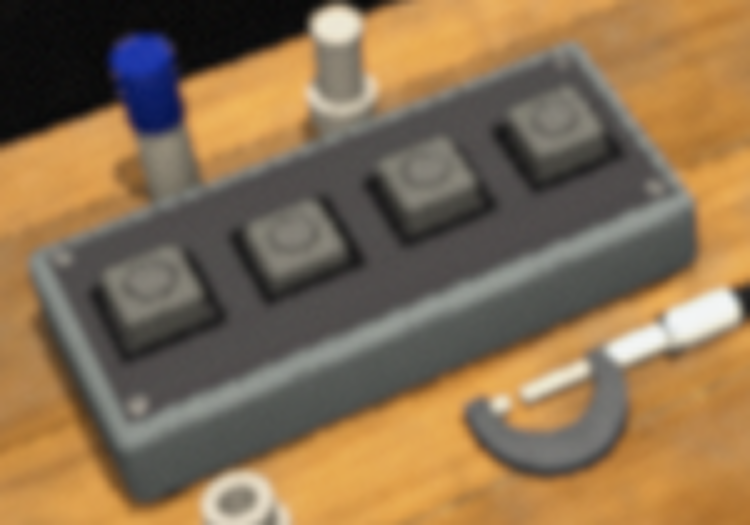

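```bash
python3 - <<'E'
from h import *
c=env.read_camera("top"); s=env.read_camera("scene")
P=[]
for u,v in [(145,229),(301,239),(456,245),(609,255)]:
    p=px2w(c,165+(u+.5)/6.5-.5,200+(v+.5)/6.5-.5,0.047);P.append(p)
P=np.array(P);print(P); print(np.linalg.norm(np.diff(P,axis=0),axis=1)); d=P[0]-P[3];print(np.degrees(np.arctan2(-d[0],d[1])))
Q=[]
# scene rim centres by corners
for u,v in [(160,302),(297,254),(430,198),(557,143)]:
    Q.append(px2w(s,135+(u+.5)/5-.5,225+(v+.5)/5-.5,0.047))
print(np.array(Q))
for n,pts in [("shaft",(210-0,0))]: pass
# box corners top 
for u,v in [(75,88),(720,122),(697,412),(40,372)]:
    print(px2w(c,165+u/6.5,200+v/6.5,0.044))
print(env.get_obs()["time_s"])
E
```

```text
[[ 0.57423448  0.14610968  0.047     ]
 [ 0.57425841  0.08975896  0.047     ]
 [ 0.57573102  0.03401368  0.047     ]
 [ 0.57568249 -0.02109493  0.047     ]]
[0.05635072 0.05576473 0.05510863]
0.4961754964855254
[[ 0.57377617  0.14351647  0.047     ]
 [ 0.5704416   0.08990017  0.047     ]
 [ 0.57171215  0.03387699  0.047     ]
 [ 0.57375038 -0.02234255  0.047     ]]
[0.6249319 0.1778924 0.044    ]
[ 0.6276195 -0.0572295  0.044    ]
[ 0.52027529 -0.05835938  0.044     ]
[0.51922118 0.17660879 0.044     ]
0.25
```

```bash
cat >> h.py <<'E'
from scipy.spatial.transform import Rotation as Ro
# tool-frame goal: x down; z (jaw) along +/-y world
def plan(goal,zdir,o=None):
    o=o or env.get_obs()
    R=Ro.from_euler('xyz',o["tool_rot"],degrees=True)
    x=np.array([0,0,-1.]);z=np.array(zdir,float);z/=np.linalg.norm(z)
    G=Ro.from_matrix(np.column_stack([x,np.cross(z,x),z]))
    w=(R.inv()*G).as_rotvec(degrees=True)
    d=np.array(goal)-o["tool_pos"]
    return R.as_matrix(),R.inv().apply(d),w,d
E
python3 - <<'E'
from h import *
for zd in ([0,1,0],[0,-1,0]):
    R,s,w,d=plan([0.40,-0.2,0.22],zd); print(np.round(R,3));print(s/0.04,w,w/120,d)
E
```

```text
[[-0.     0.893  0.451]
 [ 0.001  0.451 -0.893]
 [-1.    -0.    -0.001]]
[ 0.05705108  6.67180682 -7.27241204] [-1.53199318e+02 -1.87279035e-02 -6.50109358e-02] [-1.27666098e+00 -1.56065863e-04 -5.41757799e-04] [ 0.10704236  0.37997966 -0.00204306]
[[-0.     0.893  0.451]
 [ 0.001  0.451 -0.893]
 [-1.    -0.    -0.001]]
[ 0.05705108  6.67180682 -7.27241204] [ 2.68006682e+01 -4.77376380e-02  1.37519306e-02] [ 2.23338902e-01 -3.97813650e-04  1.14599422e-04] [ 0.10704236  0.37997966 -0.00204306]
```

Request:
drive_tool --increments '[[[0,0.33,-0.36],[0,0,0]],[[0,0.67,-0.73],[0,0,0]],[[0,0.67,-0.73],[0,0,0]],[[0,0.67,-0.73],[0,0,0]],[[0,0.67,-0.73],[0,0,0]],[[0,0.67,-0.73],[0,0,0]],[[0,0.67,-0.73],[0,0,0]],[[0,0.67,-0.73],[0,0,0]],[[0,0.67,-0.73],[0,0,0]],[[0,0.67,-0.73],[0,0,0]]]' --hand -1 --squeeze 5

```text
time_s: 1.25
tool_pos: [0.3953, -0.2164, 0.2227]
tool_rot: [-0.5, 90.0, -63.7]
force: [0.2, -0.4, -0.2]
grip_width: 0.0152
```

Request:
drive_tool --increments '[[[0,0.3,-0.3],[0.04,0,0]],[[0,0,0],[0.06,0,0]],[[0,0,0],[0.06,0,0]],[[0,0,0],[0.06,0,0]],[[0,0,0],[0,0,0]]]'

```text
time_s: 1.75
tool_pos: [0.4004, -0.2019, 0.2226]
tool_rot: [3.1, 90.0, -86.5]
force: [-1.0, 0.4, -0.3]
grip_width: 0.0003
```

```bash
python3 - <<'E'
from h import *
R,s,w,d=plan([0.50,0.1455,0.20],[0,-1,0]); print(np.round(R,3));print(s/0.04,w/120,d)
o=env.get_obs();print(o["tool_pos"],o["force"],o["qpos"],o["grip_width"])
E
```

```text
[[ 0.     1.     0.007]
 [-0.     0.007 -1.   ]
 [-1.     0.     0.   ]]
[ 0.56161269  2.54976232 -8.66758796] [ 3.26426784e-03  1.64952841e-04 -9.45943270e-06] [ 0.0996183   0.34738491 -0.02258241]
[ 0.4003817  -0.20188491  0.22258241] [-0.98898136  0.39872774 -0.28413423] [ 47.38267141  -5.80322996 -22.31005551 109.37134686  -2.24922578
  76.00096853 -63.88846934] 0.00026922487509055317
```

Request:
drive_tool --increments '[[[0,0.4,-0.6],[0,0,0]],[[0,0.43,-0.9],[0,0,0]],[[0,0.43,-0.9],[0,0,0]],[[0,0.43,-0.9],[0,0,0]],[[0,0.43,-0.9],[0,0,0]],[[0.2,0.43,-0.9],[0,0,0]],[[0.4,0.43,-0.9],[0,0,0]],[[0.5,0.43,-0.9],[0,0,0]],[[0.5,0.43,-0.9],[0,0,0]],[[0.4,0.43,-0.6],[0,0,0]]]'

```text
time_s: 2.75
tool_pos: [0.5687, 0.1383, 0.1414]
tool_rot: [-146.2, 89.9, 124.5]
force: [-0.5, 0.0, 0.3]
grip_width: 0.0006
```

Request:
drive_tool --increments '[[[0,0,0],[0,0,0]],[[0,0,0],[0,0,0]]]'

```text
time_s: 2.95
tool_pos: [0.5684, 0.1355, 0.1418]
tool_rot: [-91.6, 89.9, 178.9]
force: [0.9, 0.1, 1.4]
grip_width: 0.0007
```

```bash
python3 - <<'E'
from h import *
import cv2
for n in ["wrist","top","scene"]:
    c=env.read_camera(n); cv2.imwrite(f"pics/{n}1.png",c["frame"][:,:,::-1])
R,s,w,d=plan([0.574,0.1455,0.08],[0,-1,0]); print(np.round(R,3));print(s/0.04,w/120,d)
o=env.get_obs();print(o["time_s"],o["tool_pos"],o["force"],o["qpos"],o["grip_width"])
E
```

```text
[[ 0.001  1.     0.006]
 [-0.001  0.006 -1.   ]
 [-1.     0.001  0.001]]
[ 1.58304188  0.1195759  -0.29851576] [ 0.00280645  0.00060132 -0.00058369] [ 0.00479042  0.01188901 -0.06333083]
3.1 [0.56920958 0.13361099 0.14333083] [ 0.09318995 -0.60715307 -0.66194668] [  20.19595325   18.25565793  -42.81036242   97.37428695   13.23629177
   69.49317316 -115.50796937] 0.0008198446297381081
```

View pics/wrist1.png

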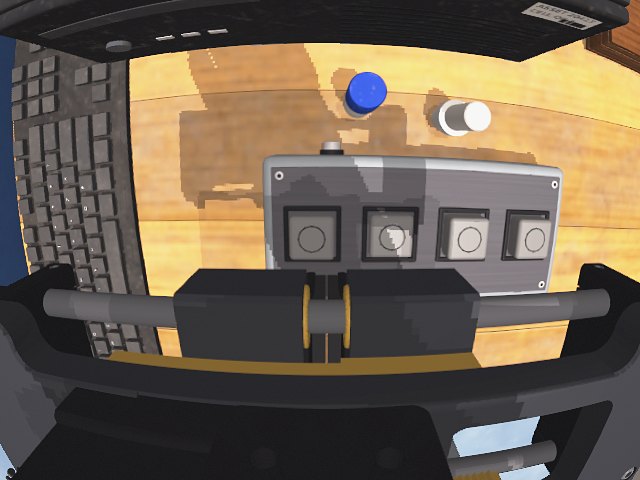

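View pics/scene1.png

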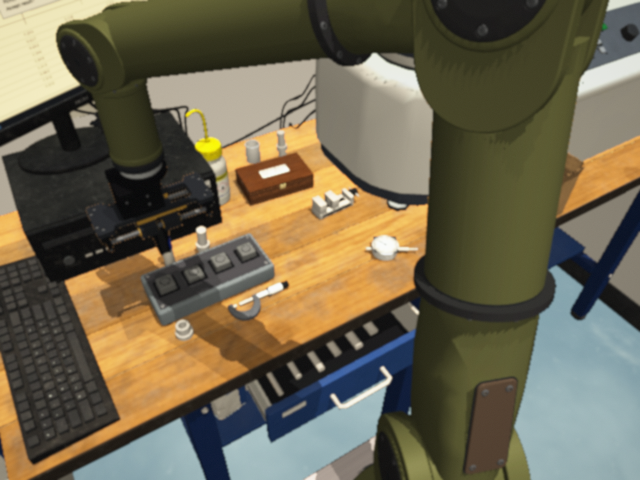

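The wrist view shows the four keys with rims centred near (312,234), (390,235), (464,235) and (527,235). I'll check these against the top-camera estimate.

```bash
python3 - <<'E'
from h import *
import cv2
c=env.read_camera("wrist")
cv2.imwrite("pics/wz.png",cv2.resize(c["frame"][195:300,255:570,::-1],None,fx=2.5,fy=2.5,interpolation=cv2.INTER_CUBIC))
def fish(c,u,v,z):
    a=np.array([u-c["cx"],v-c["cy"]]);r=np.hypot(*a);th=r/c["fx"]
    d=np.r_[a/r*np.sin(th),np.cos(th)];R=np.array(c["R"]);C=-R.T@np.array(c["t"]);w=R.T@d
    return C+w*(z-C[2])/w[2]
# rims corners rough
for (u0,u1,v0,v1) in [(283,340,205,263),(361,418,206,263),(437,490,207,261),(503,551,208,260)]:
    P=[fish(c,u,v,0.047) for u in(u0,u1) for v in (v0,v1)]
    print(np.round(np.mean(P,axis=0),4),np.round(P[2]-P[0],4),np.round(P[1]-P[0],4))
E
```

```text
[0.5754 0.1437 0.047 ] [ 0.0001 -0.0401  0.    ] [-0.0428  0.0009  0.    ]
[0.5754 0.0871 0.047 ] [ 0.0007 -0.0413  0.    ] [-0.042  -0.0012  0.    ]
[0.5763 0.0296 0.047 ] [ 0.0012 -0.0428  0.    ] [-0.0409 -0.0032  0.    ]
[ 0.5768 -0.0272  0.047 ] [ 0.0016 -0.0458  0.    ] [-0.0413 -0.0052  0.    ]
```

View pics/wz.png

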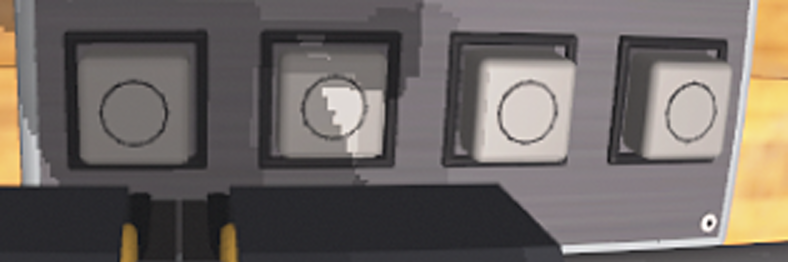

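Request:
drive_tool --increments '[[[0.3,0.05,-0.1],[0,0,0]],[[0.5,0.1,-0.1],[0,0,0]],[[0.5,0,-0.06],[0,0,0]],[[0.4,0,0],[0,0,0]],[[0.15,0,0],[0,0,0]],[[0,0,0],[0,0,0]],[[0,0,0],[0,0,0]]]'

```text
time_s: 3.85
tool_pos: [0.5753, 0.1456, 0.0691]
tool_rot: [93.7, 89.9, 4.1]
force: [-0.5, 0.7, 0.8]
grip_width: 0.0002
```

Request:
drive_tool --increments '[[[0,0,0],[0,0,0]]]'

```text
time_s: 3.95
tool_pos: [0.5756, 0.1458, 0.0696]
tool_rot: [94.2, 89.9, 4.6]
force: [-0.3, -0.1, 0.6]
grip_width: 0.0006
```

Request:
drive_tool --increments '[[[0,0,0],[0,0,0]]]'

```text
time_s: 4.05
tool_pos: [0.5755, 0.1458, 0.0695]
tool_rot: [91.5, 89.9, 1.9]
force: [0.8, 0.4, -0.5]
grip_width: 0.0004
```

Request:
drive_tool --increments '[[[0.1,0,0],[0,0,0]],[[0.08,0,0],[0,0,0]],[[0,0,0],[0,0,0]]]'

```text
time_s: 4.35
tool_pos: [0.5744, 0.1455, 0.0607]
tool_rot: [-69.6, 89.9, -159.2]
force: [-0.4, 0.8, 0.5]
grip_width: 0.0005
```

Request:
drive_tool --increments '[[[0.03,0,0],[0,0,0]],[[0,0,0],[0,0,0]]]'

```text
time_s: 4.55
tool_pos: [0.5747, 0.1456, 0.0601]
tool_rot: [-55.8, 90.0, -145.3]
force: [-1.4, -0.4, 1.4]
grip_width: 0.0003
```

Request:
drive_tool --increments '[[[0.03,0,0],[0,0,0]],[[0,0,0],[0,0,0]]]'

```text
time_s: 4.75
tool_pos: [0.5748, 0.1457, 0.059]
tool_rot: [0.7, 90.0, -88.9]
force: [-0.5, -0.9, 1.8]
grip_width: 0.0005
```

Request:
drive_tool --increments '[[[0.02,0,0],[0,0,0]],[[0,0,0],[0,0,0]]]'

```text
time_s: 4.95
tool_pos: [0.5748, 0.1457, 0.0582]
tool_rot: [-1.0, 90.0, -90.6]
force: [-1.4, -0.1, 3.8]
grip_width: 0.0006
```

```bash
cat > avg.py <<'E'
from h import *
F=[];Z=[]
for i in range(6):
    env.read_camera("top");o=env.get_obs();F.append(o["force"][2]);Z.append(o["tool_pos"])
print(o["time_s"],np.mean(F),np.round(F,2),np.mean(Z,axis=0))
E
python3 avg.py
```

```text
5.25 2.998503078875737 [2.52 3.07 3.73 3.68 2.81 2.17] [0.57480717 0.14570054 0.05823793]
```

Key 1 meets the finger at 60 mm and gives springily (about 3 N at 1.8 mm down), so it is up. On to key 2.

Request:
drive_tool --increments '[[[-0.25,0,0],[0,0,0]],[[-0.05,0,0.13],[0,0,0]],[[0,0,0.4],[0,0,0]],[[0,0,0.4],[0,0,0]],[[0,0,0.4],[0,0,0]],[[0,0,0.1],[0,0,0]],[[0.1,0,0],[0,0,0]],[[0.1,0,0],[0,0,0]],[[0,0,0],[0,0,0]]]'

```text
time_s: 6.15
tool_pos: [0.5745, 0.0896, 0.0613]
tool_rot: [-110.4, 89.9, 160.1]
force: [0.8, -0.4, 0.5]
grip_width: 0.0001
```

```bash
python3 avg.py
```

```text
6.45 -0.07013445901470351 [ 0.29  0.03 -0.89  0.47 -0.05 -0.27] [0.5750571  0.08927907 0.06201712]
```

Request:
drive_tool --increments '[[[0.05,0,0],[0,0,0]],[[0,0,0],[0,0,0]]]'

```text
time_s: 6.65
tool_pos: [0.575, 0.0885, 0.0599]
tool_rot: [-72.6, 90.0, -162.2]
force: [0.1, 0.3, -0.3]
grip_width: 0.0005
```

Request:
drive_tool --increments '[[[0.04,0,0],[0,0,0]],[[0,0,0],[0,0,0]]]'

```text
time_s: 6.85
tool_pos: [0.5751, 0.0884, 0.0583]
tool_rot: [-66.8, 90.0, -156.4]
force: [-0.6, -0.6, 1.2]
grip_width: 0.0005
```

```bash
python3 avg.py
```

```text
7.15 -0.11803226271137474 [ 0.08 -0.59  0.11 -0.06  0.13 -0.37] [0.57520028 0.08847554 0.05850875]
```

Request:
drive_tool --increments '[[[0.05,0,0],[0,0,0]],[[0.03,0,0],[0,0,0]],[[0,0,0],[0,0,0]]]'

```text
time_s: 7.45
tool_pos: [0.575, 0.0884, 0.055]
tool_rot: [-77.7, 90.0, -167.3]
force: [-1.5, -0.3, -0.1]
grip_width: 0.0004
```

```bash
python3 avg.py
```

```text
7.75 -0.1068029413060995 [ 0.04  0.89 -0.93 -0.17 -0.5   0.03] [0.5751961  0.08849283 0.05529804]
```

Request:
drive_tool --increments '[[[0.01,0,0],[0,0,0]],[[0,0,0],[0,0,0]]]'

```text
time_s: 7.95
tool_pos: [0.5752, 0.0885, 0.0549]
tool_rot: [-0.0, 90.0, -89.6]
force: [-0.1, -0.0, -0.7]
grip_width: 0.0004
```

```bash
python3 avg.py
```

```text
8.25 0.06644858261764142 [ 0.38  0.03 -0.06  0.16 -0.19  0.08] [0.57521448 0.08848267 0.05492835]
```

Request:
drive_tool --increments '[[[0.015,0,0],[0,0,0]],[[0,0,0],[0,0,0]]]'

```text
time_s: 8.45
tool_pos: [0.5753, 0.0885, 0.0546]
tool_rot: [40.7, 90.0, -48.9]
force: [-0.9, 0.2, 2.0]
grip_width: 0.0006
```

```bash
python3 avg.py
```

```text
8.75 2.300931410340747 [2.72 2.42 2.02 2.46 1.96 2.22] [0.57531423 0.08851201 0.05454805]
```

Request:
drive_tool --increments '[[[0.01,0,0],[0,0,0]],[[0,0,0],[0,0,0]]]'

```text
time_s: 8.95
tool_pos: [0.5753, 0.0885, 0.0541]
tool_rot: [63.9, 90.0, -25.7]
force: [-0.8, -0.2, 3.5]
grip_width: 0.0007
```

```bash
python3 avg.py
```

```text
9.25 3.88601538568196 [4.03 3.74 4.14 4.22 4.33 2.86] [0.57531535 0.08852705 0.05404364]
```

Key 2 is low: the first force comes at about 54.6 mm and it stays firm, so it is the latched one. I'll lift off now and tap keys 3 and 4 as asked.

Request:
drive_tool --increments '[[[-0.3,0,0],[0,0,0]],[[-0.1,0,0.2],[0,0,0]],[[0,0,0.4],[0,0,0]],[[0,0,0.4],[0,0,0]],[[0,0,0.3],[0,0,0]],[[0,0,0.1],[0,0,0]],[[0.1,0,0],[0,0,0]],[[0.1,0,0],[0,0,0]],[[0,0,0],[0,0,0]]]'

```text
time_s: 10.15
tool_pos: [0.5749, 0.0335, 0.0611]
tool_rot: [-108.5, 89.9, 162.0]
force: [-0.0, 0.6, -0.2]
grip_width: 0.0006
```

```bash
python3 avg.py
```

```text
10.45 0.06409947639638876 [-0.18  0.7   0.91  0.04 -0.29 -0.79] [0.57547311 0.03319017 0.06179707]
```

Request:
drive_tool --increments '[[[0.04,0,0],[0,0,0]],[[0,0,0],[0,0,0]]]'

```text
time_s: 10.65
tool_pos: [0.5758, 0.0326, 0.0604]
tool_rot: [98.6, 90.0, 9.0]
force: [1.2, 0.5, 1.8]
grip_width: 0.0005
```

```bash
python3 avg.py
```

```text
10.95 0.9689651510313507 [1.17 1.02 0.37 0.82 0.96 1.47] [0.57581171 0.03261466 0.06051165]
```

Request:
drive_tool --increments '[[[0.03,0,0],[0,0,0]],[[0,0,0],[0,0,0]]]'

```text
time_s: 11.15
tool_pos: [0.5758, 0.0326, 0.0592]
tool_rot: [98.7, 90.0, 9.1]
force: [-0.7, 0.8, 2.3]
grip_width: -0.0001
```

```bash
python3 avg.py
```

```text
11.45 2.3309940155476654 [2.27 1.68 2.42 2.24 2.94 2.43] [0.57579578 0.03260971 0.05929169]
```

Request:
drive_tool --increments '[[[-0.2,0,0],[0,0,0]],[[-0.05,0,0.2],[0,0,0]],[[0,0,0.4],[0,0,0]],[[0,0,0.4],[0,0,0]],[[0,0,0.3],[0,0,0]],[[0,0,0.1],[0,0,0]],[[0.1,0,0],[0,0,0]],[[0.08,0,0],[0,0,0]],[[0,0,0],[0,0,0]]]'

```text
time_s: 12.35
tool_pos: [0.5754, -0.0225, 0.0612]
tool_rot: [-114.7, 89.9, 155.8]
force: [-1.1, -0.2, 0.5]
grip_width: 0.0005
```

```bash
python3 avg.py
```

```text
12.65 0.022248150745901123 [-0.2   0.16  0.45 -0.34  0.42 -0.37] [ 0.57594366 -0.02281444  0.06185721]
```

Key 3 is up (2.3 N at 1.3 mm down, springy). Now key 4.

Request:
drive_tool --increments '[[[0.04,0,0],[0,0,0]],[[0.03,0,0],[0,0,0]],[[0,0,0],[0,0,0]]]'

```text
time_s: 12.95
tool_pos: [0.5763, -0.0234, 0.0594]
tool_rot: [86.4, 90.0, -3.2]
force: [0.1, 1.1, 2.1]
grip_width: 0.0004
```

```bash
python3 avg.py
```

```text
13.25 2.0863847550162062 [1.59 1.96 3.24 1.57 2.1  2.06] [ 0.57626444 -0.02339406  0.05938417]
```

Request:
drive_tool --increments '[[[-0.2,0,0],[0,0,0]],[[-0.3,0,0],[0,0,0]],[[0,0,0],[0,0,0]]]'

```text
time_s: 13.55
tool_pos: [0.5773, -0.0235, 0.0812]
tool_rot: [79.1, 89.8, -10.5]
force: [-0.5, -0.0, 0.1]
grip_width: 0.0003
```

```bash
python3 avg.py; python3 - <<'E'
from h import *
import cv2
c=env.read_camera("wrist");cv2.imwrite("pics/wrist2.png",c["frame"][:,:,::-1])
E
```

```text
13.85 -0.14897388631242048 [ 0.61 -0.72 -0.42 -0.37  0.19 -0.19] [ 0.57602538 -0.02363881  0.0793352 ]
```

View pics/wrist2.png

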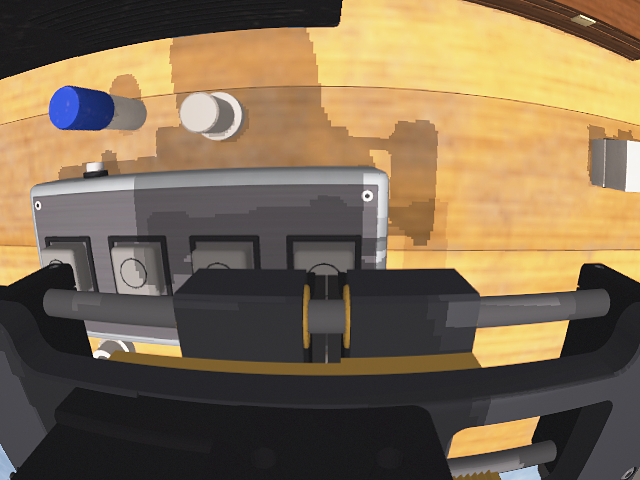

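Key 4 is up as well (2.1 N at 1.2 mm down). In the picture key 2, at about (135,268), still sits low, so I'll go back and press it.

Request:
drive_tool --increments '[[[0,0,-0.3],[0,0,0]],[[0,0,-0.6],[0,0,0]],[[0,0,-0.6],[0,0,0]],[[0,-0.02,-0.6],[0,0,0]],[[0,0,-0.5],[0,0,0]],[[0,0,-0.2],[0,0,0]],[[0.2,0,0],[0,0,0]],[[0.2,0,0],[0,0,0]],[[0.1,0,0],[0,0,0]],[[0,0,0],[0,0,0]]]'

```text
time_s: 14.9
tool_pos: [0.5737, 0.0869, 0.0578]
tool_rot: [-73.2, 89.9, -162.9]
force: [-0.0, -0.7, 0.0]
grip_width: 0.0003
```

```bash
python3 avg.py
```

```text
15.2 -0.005613492274384846 [-0.22 -0.93  0.68  0.2   0.58 -0.34] [0.57453652 0.08788829 0.05909901]
```

Request:
drive_tool --increments '[[[0.05,0,0],[0,0,0]],[[0.05,0,0],[0,0,0]],[[0.05,0,0],[0,0,0]],[[0.05,0,0],[0,0,0]],[[0,0,0],[0,0,0]]]'

```text
time_s: 15.7
tool_pos: [0.5745, 0.0885, 0.0513]
tool_rot: [32.5, 90.0, -57.1]
force: [-0.2, -0.8, 3.8]
grip_width: 0.0007
```

Request:
drive_tool --increments '[[[0.025,0,0],[0,0,0]],[[0,0,0],[0,0,0]]]'

```text
time_s: 15.9
tool_pos: [0.5746, 0.0885, 0.0512]
tool_rot: [8.6, 90.0, -81.0]
force: [-4.3, -1.6, 11.6]
grip_width: 0.0005
```

```bash
python3 avg.py
```

```text
16.2 11.327645693068563 [11.29 11.15 11.16 12.22 10.99 11.16] [0.57455653 0.08847823 0.05134987]
```

Request:
drive_tool --increments '[[[0.004,0,0],[0,0,0]],[[0,0,0],[0,0,0]]]'

```text
time_s: 16.4
tool_pos: [0.5745, 0.0885, 0.0512]
tool_rot: [14.4, 90.0, -75.2]
force: [-4.8, -0.9, 11.4]
grip_width: 0.0007
```

Request:
drive_tool --increments '[[[-0.1,0,0],[0,0,0]],[[-0.1,0,0],[0,0,0]]]'

```text
time_s: 16.6
tool_pos: [0.5745, 0.0885, 0.0584]
tool_rot: [30.9, 90.0, -58.7]
force: [-1.0, 0.9, 3.1]
grip_width: 0.0003
```

Request:
drive_tool --increments '[[[-0.2,0,0],[0,0,0]],[[-0.5,0,0],[0,0,0]],[[-0.6,-0.3,0],[0,0,0]],[[-0.6,-0.5,0],[0,0,0]],[[-0.5,-0.6,0],[0,0,0]],[[-0.3,-0.6,0],[0,0,0]],[[0,-0.3,0],[0,0,0]],[[0,0,0],[0,0,0]]]'

```text
time_s: 17.4
tool_pos: [0.4814, 0.0877, 0.1662]
tool_rot: [18.6, 89.9, -71.0]
force: [-0.0, -0.6, -0.1]
grip_width: 0.0005
```

```bash
python3 avg.py; python3 - <<'E'
from h import *
import cv2
for n in ["wrist","top","scene"]:
    c=env.read_camera(n); cv2.imwrite(f"pics/{n}3.png",c["frame"][:,:,::-1])
E
```

```text
17.7 -0.13812682630350817 [ 1.04 -1.31 -0.46 -0.4   0.52 -0.22] [0.48276941 0.08772034 0.16576896]
```

View pics/wrist3.png

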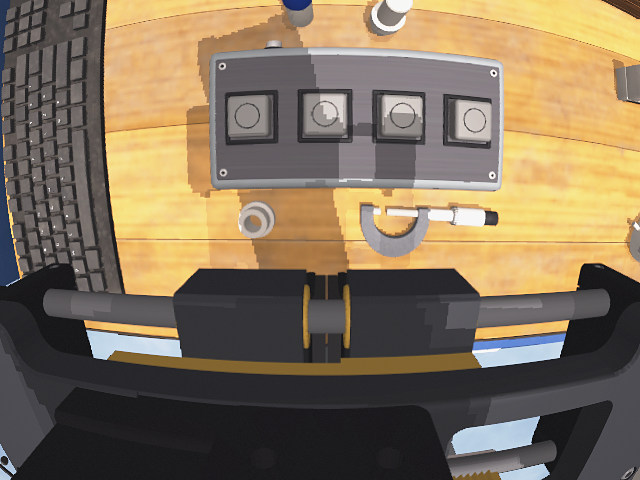

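View pics/scene3.png

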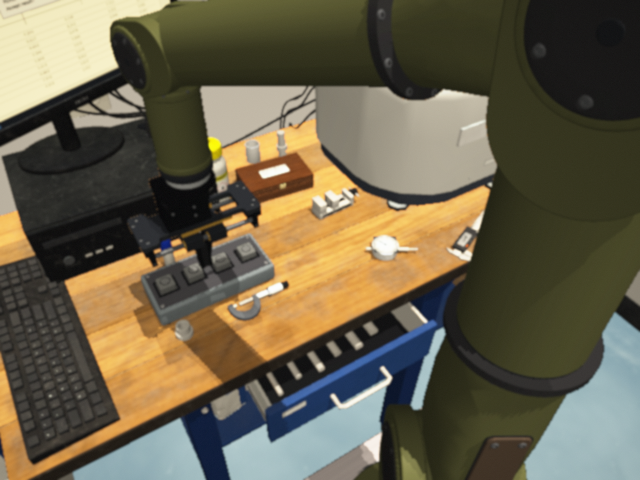

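The 3 N still felt at 58.4 mm on the way up shows key 2 followed the finger. I'll check the cap heights from the picture, using the parallax of the circle on each cap.

```bash
python3 - <<'E'
import cv2
for n,y,x in (("wrist1",(195,300),(275,560)),("wrist3",(80,155),(215,500))):
    a=cv2.imread(f"pics/{n}.png")[y[0]:y[1],x[0]:x[1]]
    cv2.imwrite(f"pics/{n}z.png",cv2.resize(a,None,fx=2.75,fy=2.75,interpolation=cv2.INTER_CUBIC))
a=cv2.imread("pics/top3.png")[200:275,165:285]; cv2.imwrite("pics/top3z.png",cv2.resize(a,None,fx=6.5,fy=6.5,interpolation=cv2.INTER_CUBIC))
E
```

```text
(no output)
```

View pics/wrist3z.png

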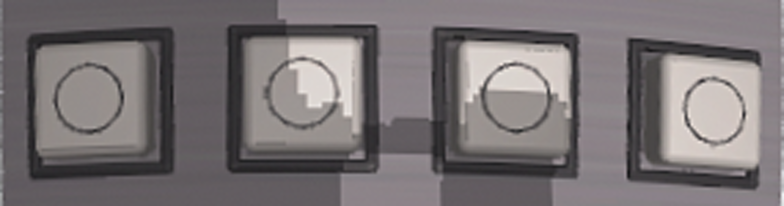

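View pics/top3z.png

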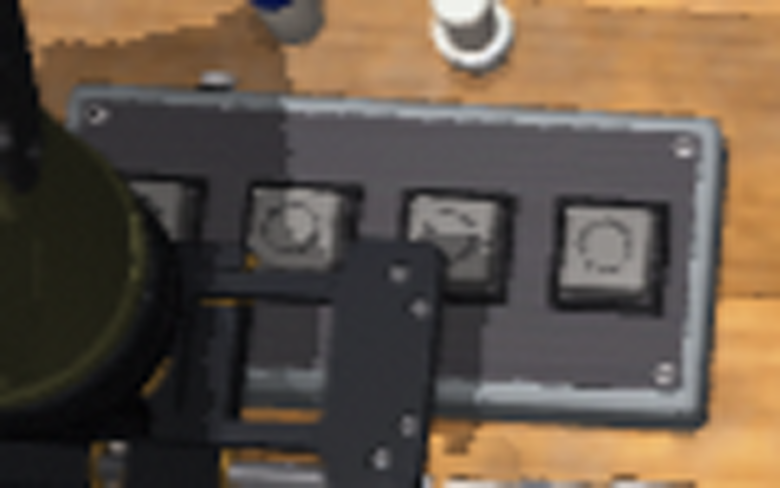

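In the top view, key 2's cap circle moved from (296,234) to (291,227) in the zoom, so the cap has risen. In the wrist view its offset from the rim now matches keys 1 and 3. The robot is clear of everything.

```bash
python3 - <<'E'
from cell import env
print(env.get_obs()["force"],env.get_obs()["time_s"]); print(env.sign_off())
E
```

```text
[-0.28960375 -0.04959887  0.04890781] 17.85
the job is handed in; nothing more can be done
None
```

The latched key was the second from the left. I pressed it to its stop and it sprang up, so all four keys should now be standing. The job was handed in at 17.85 s, with the arm clear and only the keys touched.

- **Taps, left to right:** keys 1, 3 and 4 met the finger at about 60 mm and gave springily (2–3 N at 1–2 mm down). Key 2 was first felt at about 54.6 mm and held firm.
- **Press on key 2:** it was pressed at about 11 N to a rigid stop. On lift-off it followed the finger, still pushing with 3 N at 58.4 mm.
- **Last checks:** the pictures show key 2's cap higher than before and level with its neighbours. In the last top view the arm hides most of key 1, but the wrist view shows it up.

Three readings were less clean:
- **Tap force on key 2:** it reached about 3.9 N for a moment, just over the 3.5 N yield value. The key did not release: before the press, no force was felt at 59 mm, so it was still down.
- **Height at the stop:** it read about 51.3 mm instead of the expected 50 mm. The taps suggest a height offset of about 0.6 mm, which leaves some 0.7 mm unexplained.
- **Key 4 in the last wrist view:** its cap offset from the rim looked slightly different from the other three; I did not check it further, since the tap had shown it up.

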